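# Slide the label tray into the printer and latch it

### The job

Slide the label tray along the bench into the bay in the front of the label printer, leading end first, until its tall end plate is up against the printer; the guide rail beside the bay mouth helps to line it up. Then swing the steel latch bar fully shut across the end plate and let go. Keep the tray flat on the bench all the way, close the latch only once the tray is home, and leave the other things on the bench where they are.

Things in the scene. Friction and masses are not known exactly. Their poses are not given: they have to be found in the camera images.
- label_printer: Fixed white label printer. Origin: on the bench, middle of the bay mouth, in the front face; +y into the bay, +x to the latch side, z up. Bay: tunnel 124 wide (x -62 to +62), 40 high, 210 deep, no floor (the tray slides on the bench). Low front part: 62 high, x -112 to +112, from y = 0. Tall body, 181 high, set back from y = +85. All in mm.
- rail_end (a point): Outer end of the straight part of the aluminium guide rail, top of its inner face: x -62, y -90 mm in the printer's frame. The rail, 16 mm high, continues the bay's -x wall outwards from the mouth to here, then flares to x -77 at y -139. Opposite, a jamb 16 mm high flares from x +62 at the mouth to +74 at y -49.
- tray_center (a point): Centre of the loose grey label tray, 15 mm above its underside. +y to its low leading end, x across, z up. 120 mm wide, the open box reaches 80 mm either way along y, walls 30 mm high, 4 mm thick; cards 12 mm high fixed in the leading half. Pushed home this point is at x 0, y +80 mm in the printer's frame, axes parallel, 2 mm play each side. 0.25 to 0.5 kg; slides at a few newtons.
- end_plate (a point): Centre of the outer face of the tray's end plate: 86 mm behind the tray's centre, 26 mm above the bench. The plate is 120 mm wide, 52 mm high and 6 mm thick, taller than the bay, and stops against the printer's front face when the tray is home.
- latch (a joint): Angle of the latch bar (rad): 0 = shut, at its stop, bar pointing to the printer's -x across the tray's end plate; 1.57 = bar pointing straight out from the front face (printer's -y); up to 2.4 = swung farther towards +x. Starts open, 1.7 to 2.2. Stays where it is left; under 1 N at the pin turns it. Shut, the bar clears a tray that is home by 12 mm.
- latch_pivot (a point): Top of the latch's vertical pivot (20 mm across, 35 mm high), at x +95, y -24 mm in the printer's frame. The steel bar is 80 mm long, 12 mm wide, 21 to 33 mm above the bench.
- latch_pin (a point): Grip point on the upright round steel pin, 12 mm across, at the free end of the latch bar, 78 mm from the pivot's axis. The point lies on the pin's axis, 93 mm above the bench; the pin's top is at 108 mm and it rises from the bar.
- label_roll: Bystander: roll of white labels lying flat, 76 mm across, 45 mm high, beside the printer on its +x side. Origin under its centre.
- stapler: Bystander: black stapler, 34 x 110 x 38 mm, lying between the guide rail and the robot. Origin under its centre.
- jar: Bystander: white jar, 60 mm across, 85 mm high. Origin under its centre.
- tape_roll: Bystander: roll of clear tape lying flat, 90 mm across, 24 mm high. Origin under its centre.
Mind the look-alikes: they are no part of the job. Leave any blue or purple look-alike of the part that bears tray_center alone.

How it is judged:
By the outcome, as a careful person would: the job done as asked, in the order asked, and still so for the second after the job is handed in, with the robot touching nothing.
It also fails if it takes over 64 s, if anything falls off the work surface, if the arm or the gripper's body presses on something with over 40 N, if the wrist force passes 120 N, or if a joint passes its speed limit or range.

### The arm

A 6-joint arm with a two-finger parallel gripper is mounted at the origin on the work surface. World frame = base frame: x ahead of the robot, y to its left, z up, the work surface at z = 0. Lengths are in m, angles in rad, forces in N, time in s.
With the tool pointing down it reaches from about 0.325 to 0.775 m from the base axis. Payload 5.5 kg.
Tool frame: the origin (TCP) lies between the finger pads; the fingertips stand 8 mm ahead of it and the grasp point (between the pads) lies 11 mm behind it (tcp_to_tips is the distance from the TCP to the fingertips, in m); z points along the fingers, y is the line along which they close (so a half turn about z gives the same grasp; the last joint's range is limited). The gripper opens to 88 mm and grips with 3 to 60 N. Pads are 20 mm wide; open, the fingers measure 115 mm over their backs; the gripper's body (75 mm by 178 mm) begins 61 mm behind the grasp point.
Start: joints at [-1.271, 0.091, 1.231, -0, 1.82, -0.057], TCP at [0.21, -0.562, 0.231] pointing down, gripper open.
Joint ranges: [-2.87, 2.87], [-0.86, 2.18], [0.17, 2.46], [-1.51, 4.65], [0.06, 2.69], [-2.65, 2.65]. Speed limits (rad/s): [2.57, 2.57, 3.01, 3.14, 3.14, 3.14].

### API

Orientations are given as a unit quaternion [w, x, y, z].
In Python, from bench import * gives the robot as it stands. Calls block until the motion is done:
- move_to(position, orientation): joint-space move of the TCP to a pose.
- move_l(position, speed=0.15, orientation=None): straight line of the TCP; orientation=None keeps the orientation; speed is the mean speed in m/s.
- movej(angles): joint-space move.
- gripper_open() and close(): open the fingers fully, or close them until they stop; the grip force is fixed at half the most.
- hold(seconds).
- inverse_kinematics(position, orientation): joint angles nearest the present ones, or None.
- state(): the state.
- get_image(name): name is "scene" or "top" or "wrist"; returns a dict with "frame" (480x640x3 uint8, blue, green, red), "depth" (480x640 float32, m along the optical axis (not along the pixel's ray), 0 where there is no reading), "camera_matrix" (3x3 intrinsics, pixels), "view" (4x4, takes a point from world to camera coordinates). Camera axes: x right, y up, looking along -z (the intrinsics and any distortion apply to the point x, -y, -z); pixel columns grow to the right and rows downward; lengths in m; the calibration is good to about 2 mm. A picture is of the moment at which its call begins.
A pose or a line that the arm cannot do raises IKError and nothing moves.
- job_done(): hands the job in; it is judged then, once.
The state is a dict: "time": time; "joint_pos": joint angles; "dq": joint speeds; "joint_torque": joint torques, N m; "ee_pos": TCP position; "ee_rot": TCP orientation; "ft_force": force on the tool from outside, world axes, zero at the start; "moment": the same for the moment, N m; "finger_gap": finger opening in m; "finger_force": force on a finger pad.
Only numpy, scipy, OpenCV 4.12 (cv2) and the standard library are available. Lean on these libraries where they do the work, as an engineer would, in place of code of your own. Each camera call takes 0.05 s, during which the arm holds its last target. There are 200 camera calls.

## Working session

There is one attempt and no reset: what is moved stays moved. The work goes in short steps, each a Python script; the robot and the scene stay as the last script left them, time stands still between calls to the robot, and variables do not carry over. Pictures are saved under pics/ and viewed, at most 10 in all, crops included, and the job is handed in when it is done.

```bash
mkdir -p pics; ls; cat > h.py <<'E'
from bench import *
import numpy as np, cv2, pickle
def cloud(im):
    d=im["depth"];K=im["camera_matrix"];V=np.linalg.inv(im["view"])
    v,u=np.indices(d.shape)
    P=np.stack([(u-K[0,2])/K[0,0]*d,-(v-K[1,2])/K[1,1]*d,-d,np.ones_like(d)],-1)@V.T
    P[d==0]=np.nan
    return P[...,:3]
E
python3 - <<'E'
from h import *
for n in("top","scene"):
    im=get_image(n);cv2.imwrite(f"pics/{n}0.png",im["frame"]);pickle.dump(im,open(n+".pkl","wb"))
    print(n,list(im.keys()),np.linalg.inv(im["view"])[:3].round(3).tolist(),im["camera_matrix"].tolist())
    P=cloud(im);print(np.isfinite(P[...,2]).mean())
print(state())
E
```

```text
pics
top ['frame', 'depth', 'camera_matrix', 'view'] [[0.026, 0.999, -0.046, 0.391], [-1.0, 0.026, -0.001, -0.051], [0.0, 0.046, 0.999, 1.391]] [[554.7109349712307, 0.0, 316.69544881700995], [0.0, 554.7109349712307, 236.2215835387789], [0.0, 0.0, 1.0]]
0.9961263020833333
scene ['frame', 'depth', 'camera_matrix', 'view'] [[-0.434, -0.591, 0.68, 1.318], [0.901, -0.296, 0.318, 0.357], [0.013, 0.751, 0.661, 0.932]] [[517.0286788975181, 0.0, 313.53745974917626], [0.0, 517.0286788975181, 248.98145036707407], [0.0, 0.0, 1.0]]
0.9960416666666667
{'time': 0.1, 'joint_pos': array([-1.27071553e+00,  9.17683412e-02,  1.23175476e+00, -1.49352329e-05,
        1.81978632e+00, -5.66729737e-02]), 'dq': array([ 1.27848361e-03, -1.35400290e-03, -2.12369561e-03, -1.25442450e-03,
       -2.48101907e-05, -6.68258121e-04]), 'joint_torque': array([ 1.78002265e-03, -4.47857344e+01, -4.07569993e+01,  6.98176143e-02,
        2.84382311e-02, -1.36045219e-04]), 'ee_pos': array([ 0.20947626, -0.56198144,  0.2296351 ]), 'ee_rot': array([-8.51155388e-04,  9.84132945e-01,  1.77430578e-01, -1.11396286e-04]), 'ft_force': array([ 0.08384332,  0.95039658, -0.36189843]), 'moment': array([ 0.00409375, -0.00085631, -0.02412356]), 'finger_force': 0.0, 'finger_gap': 0.08778400357101125}
```

View pics/top0.png

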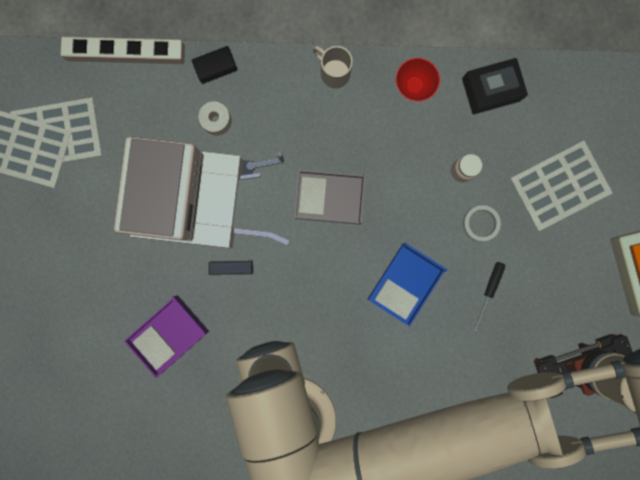

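View pics/scene0.png

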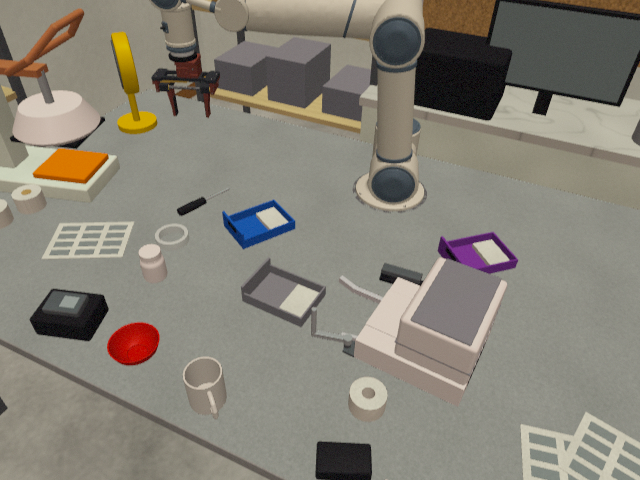

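Both views show three trays: grey at top pixel (330,197), blue at (407,284) and purple at (166,335). I choose the grey one. Its tall end plate is on the right, at about (362,198), and the card end faces the printer. The printer's bay mouth is at about (238,197), the latch pivot at (247,166), the latch pin at (281,158), and the rail runs from (236,232) to (288,242). Next I'll measure these and check the choice in one crop.

```bash
cat > meas.py <<'E'
from h import *
def rect(P,m):
    m=cv2.morphologyEx(m.astype(np.uint8),cv2.MORPH_OPEN,np.ones((3,3)))
    n,l,s,c=cv2.connectedComponentsWithStats(m)
    k=1+np.argmax(s[1:,4]); Q=P[l==k]
    r=cv2.minAreaRect((Q[:,:2]*1000).astype(np.float32))
    print(s[k],"rect mm",np.round(r[0],1),np.round(r[1],1),round(r[2],2),"z",np.percentile(Q[:,2],[5,50,95]).round(4),"box",cv2.boxPoints(r).round(0).tolist());return r
def box(P,a,b,c,d): 
    m=np.zeros(P.shape[:2],bool); m[c:d,a:b]=1; return m
E
python3 - <<'E'
from meas import *
im=pickle.load(open("top.pkl","rb"));P=cloud(im);z=P[...,2]
print("bench z",np.nanmedian(z[100:130,300:400]),np.nanstd(z[100:130,300:400]))
print("tray");rect(P,(z>.008)&box(P,285,380,160,235))
rect(P,(z>.022)&(z<.038)&box(P,285,380,160,235))
print("plate");rect(P,(z>.042)&box(P,285,380,160,235))
print("printer low");rect(P,(z>.05)&(z<.075)&box(P,190,250,140,255))
print("printer tall");rect(P,(z>.14)&box(P,100,210,120,250))
print("roll");rect(P,(z>.03)&box(P,195,235,95,137))
print("stapler");rect(P,(z>.02)&box(P,200,260,255,280))
for (u,v) in [(247,166),(246,168),(250,164),(279,158),(281,157),(283,156),(288,242),(286,241)]: print(u,v,P[v,u].round(4))
S=pickle.load(open("scene.pkl","rb"));Q=cloud(S);z=Q[...,2]
print("scene bench",np.nanmedian(z[340:360,250:290]))
print("tray");rect(Q,(z>.008)&box(z[...,None],235,330,255,330)&~((Q[...,0]<.3)))
for t,m in [("pin",(z>.05)&box(z[...,None],305,322,300,345))]:
    A=Q[m&(np.isfinite(z))];print(t,len(A),A.min(0).round(3),A.max(0).round(3),np.median(A,0).round(4))
a=cv2.resize(im["frame"][130:260,180:390],None,fx=3.5,fy=3.5,interpolation=cv2.INTER_CUBIC)
cv2.imwrite("pics/crop.png",a)
E
```

```text
bench z -0.0002493922822581762 0.0029028794117877577
tray
[299 177  27  38 863] rect mm [554.3 -35. ] [59.9 90.6] 86.66 z [0.0111 0.016  0.0206] box [[507.0, -62.0], [598.0, -68.0], [601.0, -8.0], [511.0, -3.0]]
[298 170   3   3   9] rect mm [612.8  -1.4] [6.6 5. ] 0.29 z [0.0234 0.029  0.0337] box [[609.0, 1.0], [610.0, -4.0], [616.0, -4.0], [616.0, 1.0]]
plate
[362 186   3  10  30] rect mm [ 565.9 -159. ] [ 5.7 23.8] 89.96 z [0.0445 0.0521 0.0569] box [[554.0, -162.0], [578.0, -162.0], [578.0, -156.0], [554.0, -156.0]]
printer low
[ 190  152   50   96 3411] rect mm [534.1 196.6] [ 93.4 224.7] 84.14 z [0.057  0.0616 0.0661] box [[418.0, 162.0], [641.0, 139.0], [651.0, 232.0], [427.0, 255.0]]
printer tall
[ 114  137   83  103 7029] rect mm [544.6 312.7] [160.1 216. ] 84.56 z [0.1673 0.1793 0.1841] box [[429.0, 243.0], [645.0, 223.0], [660.0, 382.0], [445.0, 403.0]]
roll
[198 102  32  32 703] rect mm [739.1 212.4] [75.8 75. ] 3.2 z [0.036 0.044 0.049] box [[699.0, 248.0], [703.0, 173.0], [779.0, 177.0], [775.0, 252.0]]
stapler
[210 262  42  12 482] rect mm [370.7 159.6] [26.9 99.8] 1.47 z [0.0315 0.0372 0.042 ] box [[356.0, 209.0], [359.0, 109.0], [385.0, 110.0], [383.0, 210.0]]
247 166 [0.6214 0.127  0.033 ]
246 168 [0.6215 0.1333 0.0024]
250 164 [0.6262 0.1194 0.0352]
279 158 [0.6339 0.045  0.0837]
281 157 [0.6344 0.0395 0.0942]
283 156 [ 0.655   0.0412 -0.0012]
288 242 [0.4373 0.0217 0.0146]
286 241 [0.4396 0.0266 0.0163]
scene bench 0.0007238676858937754
tray
[ 241  257   85   73 2279] rect mm [568.  -54.6] [218.4 149.5] 86.29 z [0.0114 0.0201 0.0549] box [[486.0, -159.0], [636.0, -168.0], [650.0, 49.0], [500.0, 59.0]]
pin 111 [0.638 0.038 0.051] [0.649 0.05  0.111] [0.6455 0.0448 0.0861]
```

View pics/crop.png

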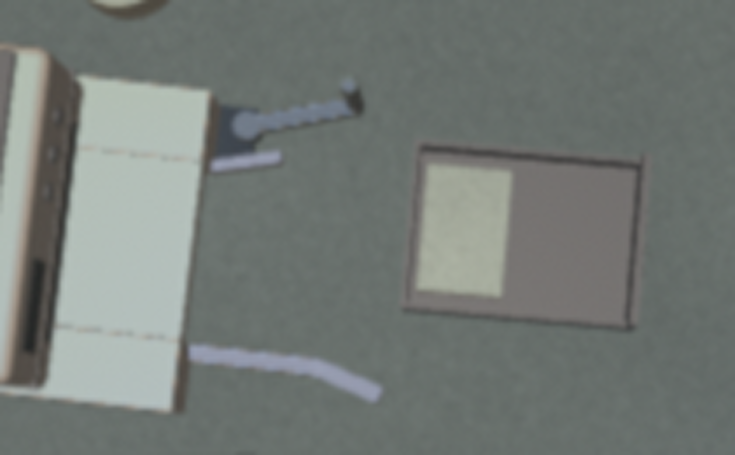

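The crop confirms the choice: a grey tray with its tall plate at crop right (638,240) and cards at (465,230) facing the bay. The latch points outwards with its pin at crop (352,95). Next are line fits for the poses.

```bash
cat > pose.py <<'E'
from h import *
def ray(im,uv,z):
    K=im["camera_matrix"];V=np.linalg.inv(im["view"]);uv=np.atleast_2d(uv).astype(float)
    d=np.c_[(uv[:,0]-K[0,2])/K[0,0],-(uv[:,1]-K[1,2])/K[1,1],-np.ones(len(uv))]@V[:3,:3].T
    o=V[:3,3];return o+d*((z-o[2])/d[:,2])[:,None]
def edge(im,p,q,z,half=4,horizontal=False):
    """subpixel edge near line p-q (top image px): strongest gradient across; returns world fit point, direction"""
    g=cv2.GaussianBlur(im["frame"].astype(np.float32),(0,0),.8)
    p,q=np.array(p,float),np.array(q,float);t=(q-p)/np.linalg.norm(q-p);n=np.array([-t[1],t[0]])
    s=np.arange(-half,half+.01,.25);pts=[]
    for a in np.linspace(.08,.92,60):
        c=p+a*(q-p)+s[:,None]*n
        I=cv2.remap(g,c[:,0].astype(np.float32)[None],c[:,1].astype(np.float32)[None],cv2.INTER_LINEAR)[0]
        d=np.linalg.norm(np.gradient(I,axis=0),axis=1);k=np.argmax(d);pts.append(c[k])
    W=ray(im,pts,z)[:,:2].astype(np.float32)
    vx,vy,x,y=cv2.fitLine(W,cv2.DIST_HUBER,0,.01,.01).ravel()
    r=(W-[x,y])@[-vy,vx];print("  line",round(x,4),round(y,4),"ang",round(np.degrees(np.arctan2(vy,vx))%180,2),"rms mm",(np.std(r)*1e3).round(2))
    return np.array([x,y]),np.array([vx,vy])
def cross(a,b):
    t=np.linalg.solve(np.c_[a[1],-b[1]],b[0]-a[0]);return a[0]+t[0]*a[1]
E
python3 - <<'E'
from pose import *
im=pickle.load(open("top.pkl","rb"))
c=lambda x,y:(180+x/3.5-.36,130+y/3.5-.36)
print("front");f=edge(im,c(213,93),c(180,410),.062)
print("top+x side");a=edge(im,c(80,75),c(213,93),.062,3)
print("top-x side");b=edge(im,c(50,400),c(180,411),.062,3)
A,B=cross(f,a),cross(f,b);print("corners",A,B,np.linalg.norm(A-B),"origin",(A+B)/2)
ex=(A-B)/np.linalg.norm(A-B);print("yaw",np.degrees(np.arctan2(ex[1],ex[0])))
O=(A+B)/2
print("tray")
L=edge(im,c(420,150),c(404,306),.03,2.5);R=edge(im,c(643,160),c(634,328),.052,2.5)
U=edge(im,c(421,146),c(630,157),.03,2.5);D=edge(im,c(404,309),c(620,327),.03,2.5)
C=[cross(L,U),cross(L,D),cross(R,U),cross(R,D)];print(np.round(C,4).tolist())
T=np.mean(C,0);print("mid of box+plate",T,"len",np.linalg.norm(C[0]-C[2]),np.linalg.norm(C[0]-C[1]))
ey=np.array([-ex[1],ex[0]]);inP=lambda w:np.round(1000*np.array([(w-O)@ex,(w-O)@ey]),1)
print("tray corners in printer",[inP(np.array(w)) for w in C])
print("pin top",inP(ray(im,c(350,86),.108)[0,:2]),"pivot",inP(ray(im,c(245,125),.035)[0,:2]),"rail end straight",inP(ray(im,c(312,364),.016)[0,:2]),"flare",inP(ray(im,c(378,394),.016)[0,:2]),"scene pin",inP(np.array([.643,.0448])))
E
```

```text
front
  line 0.5354 0.1516 ang 174.85 rms mm 0.56
top+x side
  line 0.6448 0.1825 ang 84.75 rms mm 0.55
top-x side
  line 0.4231 0.2008 ang 85.31 rms mm 0.73
corners [0.6411028  0.14205655] [0.41989923 0.16198272] 0.22209923 origin [0.530501   0.15201963]
yaw -5.1473475
tray
  line 0.5552 -0.0052 ang 175.71 rms mm 0.65
  line 0.5468 -0.1527 ang 1.39 rms mm 2.45
  line 0.6052 -0.0686 ang 90.19 rms mm 1.69
  line 0.4945 -0.0711 ang 86.45 rms mm 0.7
[[0.6050000190734863, -0.008999999612569809], [0.49880000948905945, -0.0010000000474974513], [0.6054999828338623, -0.15129999816417694], [0.489300012588501, -0.15410000085830688]]
mid of box+plate [ 0.5496383  -0.07885425] len 0.14234562 0.10647818
tray corners in printer [array([  88.6, -153.7], dtype=float32), array([ -17.8, -155.3], dtype=float32), array([ 101.9, -295.4], dtype=float32), array([ -13.6, -308.6], dtype=float32)]
pin top [ 117.2 -100. ] pivot [ 94.8 -23.4] rail end straight [-66.1 -88.5] flare [ -81.8 -137.4] scene pin [121.7 -96.7]
```

```bash
cat >> pose.py <<'E'
O=np.array([.5305,.152]);PY=np.radians(-5.15)
def q(deg): h=np.radians(deg)/2; return [0,np.cos(h),np.sin(h),0]
def W(x,y,z):  # printer mm -> world m
    c,s=np.cos(PY),np.sin(PY);return [O[0]+(c*x-s*y)/1e3,O[1]+(s*x+c*y)/1e3,z/1e3]
def inP(w):
    d=(np.asarray(w)[:2]-O)*1e3;c,s=np.cos(PY),np.sin(PY);return np.round([c*d[0]+s*d[1],-s*d[0]+c*d[1]],1)
def rep(t=""):
    s=state();print(t,round(s["time"],2),"tcp P",inP(s["ee_pos"]),s["ee_pos"].round(4),"F",s["ft_force"].round(1),"gap",round(s["finger_gap"],4),"ff",round(s["finger_force"],1))
def snap(n):
    im=get_image(n);pickle.dump(im,open(n+".pkl","wb"));return im
E
python3 - <<'E'
from pose import *
move_to([.549,-.160,.20],q(-3.8));rep()
move_l([.549,-.160,.024],.15);rep()
close();rep("closed")
im=snap("top");cv2.imwrite("pics/t1.png",cv2.resize(im["frame"][120:270,180:420],None,fx=3,fy=3))
E
```

```text
2.01 tcp P [  46.3 -309.9] [ 0.5488 -0.1608  0.2001] F [ 0.7 -0.4  0. ] gap 0.0877 ff 0.0
 3.33 tcp P [  47.2 -309.3] [ 0.5497 -0.1603  0.0253] F [-0.4  0.5  0.4] gap 0.0879 ff 0.0
closed 4.56 tcp P [  46.4 -308.8] [ 0.549  -0.1597  0.024 ] F [-0.6  1.3  0.1] gap 0.0058 ff 30.0
```

View pics/t1.png

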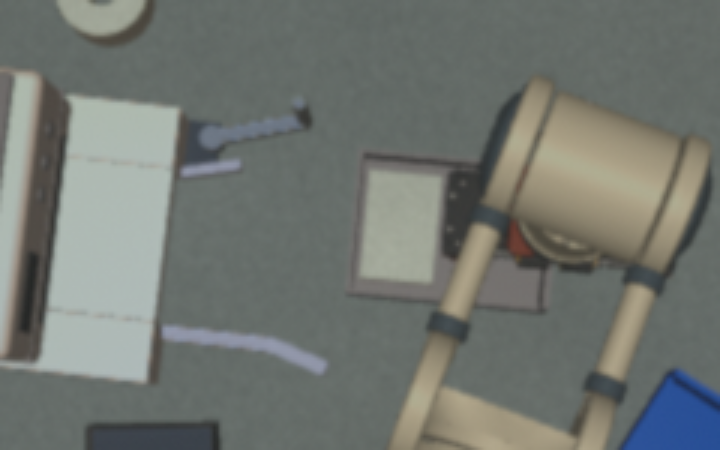

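The image shows the plate gripped (gap 5.8 mm). The tray's leading corners are at crop (364,153) and (348,294). From these I get the lateral offset of the grip, then align the tray in front of the mouth.

```bash
python3 - <<'E'
from pose import *
im=pickle.load(open("top.pkl","rb"))
c=lambda x,y:(180+x/3-.33,120+y/3-.33)
A,B=[inP(ray(im,c(*p),.03)[0]) for p in ((364,153),(348,294))]
yaw=np.degrees(np.arctan2((A-B)[1],(A-B)[0]));print(A,B,np.linalg.norm(A-B),"yaw in P",yaw)
t=inP(state()["ee_pos"]);m=(A+B)/2
# tray frame offset of tcp
a=np.radians(yaw);d=t-m;print("tcp in tray rel. leading mid",[np.cos(a)*d[0]+np.sin(a)*d[1],-np.sin(a)*d[0]+np.cos(a)*d[1]])
off=np.cos(a)*d[0]+np.sin(a)*d[1]
move_l(W(off,-309,24),.1,q(-5.15));rep()
move_l(W(off,-255,24),.1);rep()
im=snap("top");cv2.imwrite("pics/t2.png",cv2.resize(im["frame"][120:270,180:380],None,fx=4,fy=4))
E
```

```text
[  97.1 -150.2] [ -20.  -150.7] 117.10106745884086 yaw in P 0.24464317385922174
tcp in tray rel. leading mid [np.float64(7.17380309359919), np.float64(-158.38207458287152)]
 5.15 tcp P [   6.9 -309.2] [ 0.5096 -0.1566  0.024 ] F [-1.6 -0.4  0.9] gap 0.0058 ff 30.0
 5.84 tcp P [   7.3 -254.5] [ 0.5149 -0.1021  0.024 ] F [0.4 1.3 0.1] gap 0.0059 ff 30.0
```

View pics/t2.png

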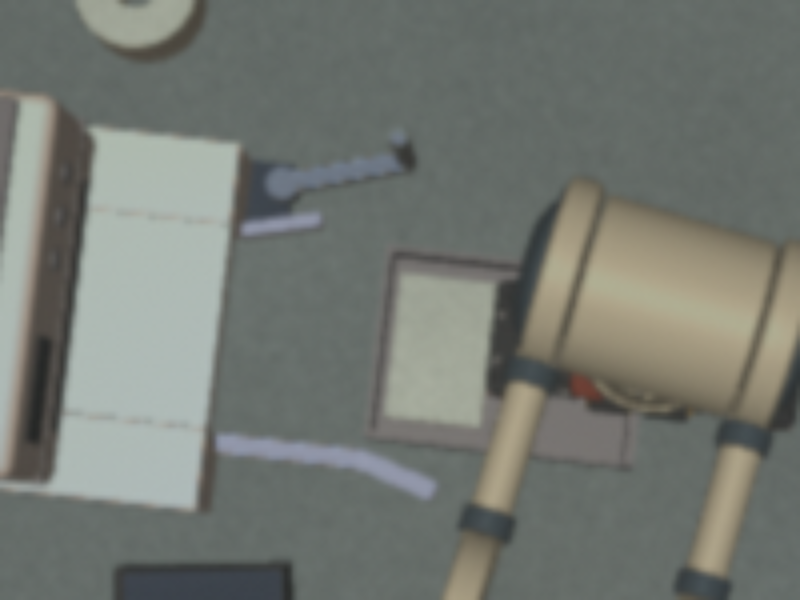

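The tray's leading corners are at crop (393,253) and (369,436). The rail's inner edge runs from (217,436) to the bend at (362,452), and the jamb's inner edge from (242,236) to (320,224).

```bash
python3 - <<'E'
from pose import *
im=pickle.load(open("top.pkl","rb"))
c=lambda x,y:(180+x/4-.375,120+y/4-.375)
for n,p,z in [("A",(393,253),.03),("B",(369,436),.03),("rail m",(217,436),.016),("rail bend",(362,452),.016),("jamb m",(242,236),.016),("jamb end",(320,224),.016)]: print(n,inP(ray(im,c(*p),z)[0]))
cc=lambda p:c(*p)
U=edge(im,cc((400,252)),cc((515,264)),.03,2.5);D=edge(im,cc((372,437)),cc((480,449)),.03,2.5);L=edge(im,cc((393,258)),cc((370,430)),.03,2.5)
R=edge(im,cc((225,436)),cc((350,450)),.016,2)
for e in (U,D,L,R): print(inP(e[0]), np.degrees(np.arctan2(e[1][1],e[1][0]))%180)
E
```

```text
A [ 60.5 -97.1]
B [-53.5 -95.8]
rail m [-63.7  -0.9]
rail bend [-63.2 -91.4]
jamb m [62.1 -1.1]
jamb end [ 75.1 -48.5]
  line 0.5732 -0.0057 ang 84.45 rms mm 0.7
  line 0.467 0.0301 ang 84.87 rms mm 0.65
  line 0.5198 0.0503 ang 174.92 rms mm 0.76
  line 0.4626 0.0952 ang 84.42 rms mm 0.65
[  56.7 -153.3] 84.4529
[ -52.3 -127.1] 84.86772
[  -1.6 -102.3] 174.92456
[-62.5 -62.6] 84.41527
```

```bash
python3 - <<'E'
from pose import *
move_l(W(4.7,-240,24),.1)
for y in range(-220,-29,10):
    move_l(W(4.7,y,24),.08); s=state(); f=s["ft_force"]
    print(y,inP(s["ee_pos"]),f.round(1))
    if np.linalg.norm(f)>14: break
im=snap("top");cv2.imwrite("pics/t3.png",cv2.resize(im["frame"][120:270,180:380],None,fx=4,fy=4))
rep()
E
```

```text
-220 [   4.7 -219. ] [ 0.9  1.6 -0.3]
-210 [   4.7 -209.2] [0.2 2.2 0.3]
-200 [   4.7 -199.2] [ 0.8  2.2 -0. ]
-190 [   4.7 -189.2] [0.6 2.4 0.2]
-180 [   4.7 -179.2] [-0.8  1.4 -0.7]
-170 [   4.7 -169.2] [ 0.9  1.3 -0.1]
-160 [   4.3 -159.6] [-2.9  1.8  1.2]
-150 [   4.4 -149.6] [-4.   2.6  2.4]
-140 [   4.5 -139.8] [-3.7  0.2  2.1]
-130 [   4.6 -130. ] [-3.   0.3  2.9]
-120 [   4.5 -120.1] [-4.9 -0.6  1.9]
-110 [   4.4 -110.2] [-5.6 -0.7  3.8]
-100 [   4.3 -100.5] [-6.9 -2.1  4.2]
-90 [  4.1 -90.7] [-8.7 -3.2  5.8]
-80 [  3.9 -81. ] [-9.  -4.8  5.6]
-70 [  3.8 -71.2] [-9.7 -5.1  6.1]
-60 [  3.8 -61.2] [-10.   -5.5   5.5]
-50 [  3.7 -51.2] [-10.5  -5.2   5.7]
-40 [  3.7 -41.3] [-10.1  -5.8   6.8]
-30 [  3.7 -31.3] [-10.1  -5.8   6.3]
 11.87 tcp P [  3.7 -31.3] [0.5313 0.1205 0.024 ] F [-11.   -5.8   6.5] gap 0.0058 ff 30.0
```

View pics/t3.png

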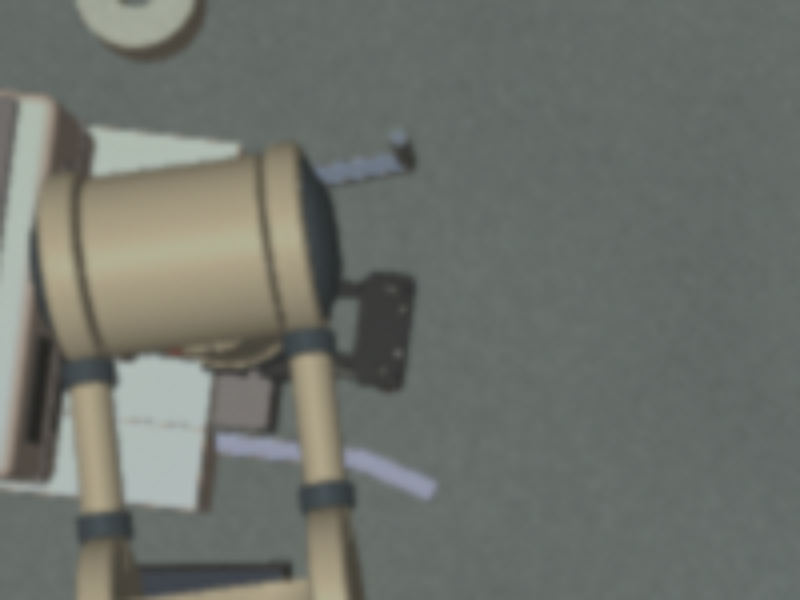

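The tray is inside the bay; its plate shows at crop (245,400), just short of the face at (210,400). Opening the fingers here would hit the printer, so I'll back off a little, release, and push home with closed fingers.

```bash
python3 - <<'E'
from pose import *
move_l(W(4.2,-72,24),.1);rep()
gripper_open();rep("open")
move_l(W(4.2,-72,95),.15)
move_l(W(0,-125,95),.2); close()
move_l(W(0,-125,30),.15);rep("behind")
f0=state()["ft_force"]
y=-110
while y<-8:
    move_l(W(0,y,30),.06);s=state();f=s["ft_force"]-f0
    print(y,inP(s["ee_pos"]),f.round(1))
    if f[1]<-16: break
    y+= 10 if y<-40 else 3
hold(.2);rep()
move_l(W(0,-75,30),.15)
move_l(W(0,-120,200),.3)
im=snap("top");cv2.imwrite("pics/t4.png",cv2.resize(im["frame"][120:270,180:380],None,fx=4,fy=4))
E
```

```text
12.43 tcp P [  4.1 -72.6] [0.528  0.0793 0.024 ] F [-4.4 -3.2  3. ] gap 0.0057 ff 30.0
open 13.73 tcp P [  4.2 -72. ] [0.5282 0.0799 0.024 ] F [ 0.8  1.7 -0.4] gap 0.0876 ff 0.0
behind 16.7 tcp P [   0.2 -125. ] [0.5195 0.0275 0.0305] F [-0.4 -0.3 -0.1] gap 0.0009 ff 0.0
-110 [   0.3 -109.4] [ 0.9 -0.2  0.5]
-100 [ -0.1 -99.6] [1.3 0.5 0.9]
-90 [ -0.  -89.6] [ 0.2 -0.3  0.6]
-80 [ -0.  -79.5] [ 0.5 -0.  -0.2]
-70 [ -0.  -69.4] [-0.4  0.4  0.8]
-60 [  0.  -59.4] [0.3 1.3 0.6]
-50 [ -0.  -49.4] [ 0.5  0.  -0.8]
-40 [ -0.  -39.4] [0.7 0.2 1. ]
-37 [  0.  -36.8] [ 0.2  1.  -0.1]
-34 [  0.  -33.9] [ 1.1 -1.   0.8]
-31 [  0.  -30.7] [0.6 0.6 0.9]
-28 [ -0.  -27.7] [ 0.1 -0.4  0.3]
-25 [  0.  -24.7] [ 0.3 -0.1  0.7]
-22 [ -0.  -21.7] [-0.1  0.   0.2]
-19 [  0.  -18.7] [ 0.3 -0.7 -0.2]
-16 [ -0.  -15.7] [-0.1 -0.6  0.5]
-13 [  0.  -15.4] [ -2.2 -10.    3.4]
-10 [ -0.  -15.3] [ -3.6 -19.4   5.5]
 22.02 tcp P [  0.  -15.3] [0.5291 0.1367 0.0301] F [ -4.  -20.2   6. ] gap 0.0007 ff 10.3
```

View pics/t4.png

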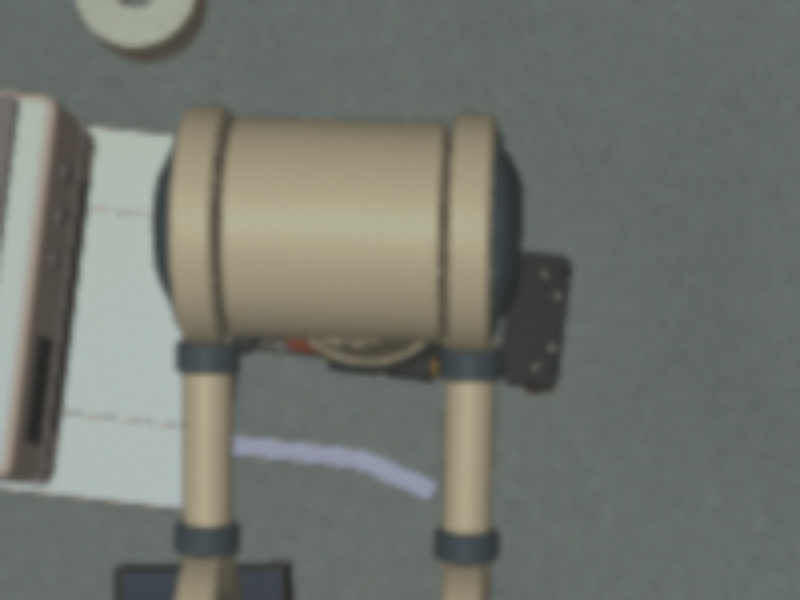

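The wrist hides the mouth, so I'll step aside and look at it from both cameras.

```bash
python3 - <<'E'
from pose import *
move_l(W(60,-330,200),.35);gripper_open()
a=snap("top")["frame"][120:270,180:380];b=snap("scene")["frame"][230:410,270:510]
cv2.imwrite("pics/t5.png",np.hstack([cv2.resize(a,(400,300)),cv2.resize(b,(400,300))]))
im=pickle.load(open("top.pkl","rb"));P=cloud(im);z=P[...,2]
m=(z>.042)&(z<.075);m[:,:215]=0;m[:,270:]=0;m[:180]=0;m[228:]=0
v,u=np.where(m);Q=np.array([inP(p) for p in P[m]])
for r in range(182,228,6):
    k=(v>=r)&(v<r+6);print(r,Q[k,1].min().round(1),Q[k,0].mean().round(0))
rep()
E
```

```text
182 -6.5 38.0
188 -7.2 24.0
194 -6.4 9.0
200 -6.8 -5.0
206 -7.3 -19.0
212 -6.2 -34.0
218 -6.7 -49.0
224 -6.8 -61.0
 25.63 tcp P [  60. -330.] [ 0.5606 -0.1821  0.2   ] F [-0.1  0.7  0.2] gap 0.0875 ff 0.0
```

View pics/t5.png

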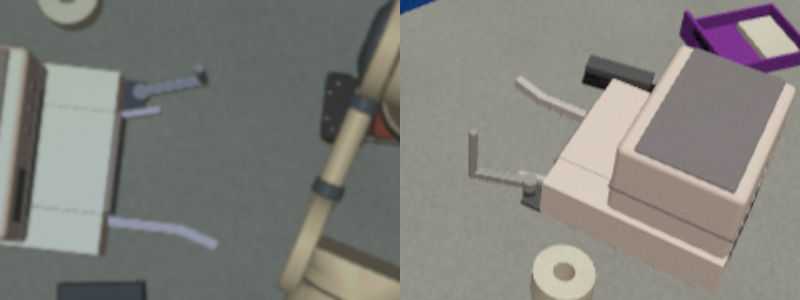

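The tray is home: the plate face lies evenly about 6–7 mm in front of the printer across its full width, and it shows as the dark strip at left crop (117,165). The latch pin is at left crop (201,72) and right crop (473,132). Next I'll grip the pin and swing the latch along its arc.

```bash
python3 - <<'E'
from pose import *
pin=lambda t,z=82:W(95-78*np.cos(t),-24-78*np.sin(t),z)
t0=1.87
move_l(pin(t0,200),.35)
move_l(pin(t0),.15);rep("at pin")
close();rep("closed")
for t in list(np.arange(t0-.15,0,-.15))+[0,-.03]:
    move_l(pin(t),.1);f=state()["ft_force"]
    print(round(t,2),f.round(1),round(state()["finger_gap"],4))
    if np.linalg.norm(f)>25: break
hold(.2);rep()
E
```

```text
at pin 27.4 tcp P [118.7 -98.8] [0.6398 0.0429 0.0835] F [0.3 0.  0.6] gap 0.0879 ff 0.0
closed 28.56 tcp P [117.8 -97.8] [0.639 0.044 0.082] F [-1.   3.2 -0.4] gap 0.0112 ff 30.0
1.72 [ 1.2  4.8 -0.5] 0.0112
1.57 [ 0.3  4.9 -1.7] 0.0115
1.42 [ 2.   4.5 -2.2] 0.0115
1.27 [ 2.5  4.1 -2.8] 0.0115
1.12 [ 2.2  0.4 -3. ] 0.0114
0.97 [-1.6 -5.7 -0.5] 0.0116
0.82 [-6.1 -7.4  0.8] 0.0116
0.67 [-10.2 -10.2   3.8] 0.0114
0.52 [-16.2  -8.8   6.5] 0.0117
0.37 [-16.   -4.7   6.4] 0.0114
0.22 [-14.1  -0.9   5.6] 0.0117
0.07 [-9.7  0.8  4.3] 0.0115
0 [-9.4 -0.4  2.7] 0.0116
-0.03 [-10.8  -6.5   3.4] 0.0116
 32.46 tcp P [ 15.  -23.3] [0.5433 0.1274 0.0818] F [-11.3  -7.4   2.6] gap 0.0113 ff 30.0
```

```bash
python3 - <<'E'
from pose import *
move_l(W(17,-20,82),.05);hold(.2);rep("press")
gripper_open();rep("open")
move_l(W(17,-23,200),.2)
move_l(W(60,-330,220),.35)
a=snap("top")["frame"][120:270,180:380];b=snap("scene")["frame"][230:410,270:510]
cv2.imwrite("pics/t6.png",np.hstack([cv2.resize(a,(400,300)),cv2.resize(b,(400,300))]))
S=pickle.load(open("scene.pkl","rb"));Q=cloud(S)
R=np.array([inP(p) for p in Q.reshape(-1,3)]);z=Q[...,2].ravel()
k=(z>.066)&(z<.12)&(R[:,1]<-8)&(R[:,1]>-60)&(abs(R[:,0])<110)
print("pin pts",k.sum(),np.median(R[k],0),R[k].min(0),R[k].max(0))
rep()
E
```

```text
press 32.91 tcp P [ 15.  -23.2] [0.5433 0.1276 0.0818] F [-12.4 -11.    4.6] gap 0.0111 ff 30.0
open 34.14 tcp P [ 17. -20.] [0.5456 0.1306 0.082 ] F [ 0.4 -0.4 -0.7] gap 0.0875 ff 0.0
pin pts 86 [ 23.45 -22.7 ] [ 15.8 -29.9] [ 27.2 -17.6]
 36.02 tcp P [  60.  -328.2] [ 0.5608 -0.1802  0.2198] F [-0.4  0.2  0.2] gap 0.0879 ff 0.0
```

View pics/t6.png

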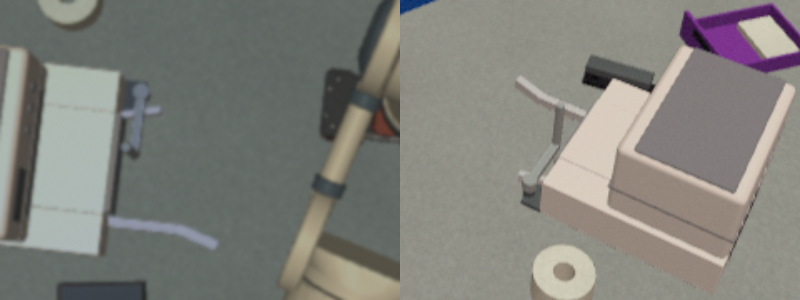

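The latch bar is shut along the end plate, with its pin at left crop (132,150) parallel to the printer front. Under 11 N it did not move, so it is on its stop. The tray and the other things in view have not moved.

```bash
python3 -c "
from bench import *
print(job_done())"
```

```text
the job is handed in; nothing more can be done
None
```

The grey tray is fully in the bay with its end plate against the printer, the latch is shut on its stop and released, and I handed the job in at about 36 s of the 64 s allowed; no verdict came back.

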